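Slide the sample carriage to the red stop

TASK

With a fingertip, press down the blue pad in the middle of the sample carriage to free its brake and, keeping the pad down, push the carriage along the rail until it rests against the red stop; then let the pad come up so that the brake holds it there. Be gentle, do not shove the carriage along while its brake is on, and leave the bottles and other things around it alone.

Things in the scene. Friction and masses are not known exactly. Their poses are not given: they have to be found in the camera images.
- rail: low aluminium optical rail on a grey base plate, 110 mm wide, 500 mm long, its top 30 mm above the table; fixed to the table. Origin at the centre of its underside, on the table; its y axis runs along the rail (the sliding direction), z up.
- carriage_mid (a point): carriage centre, on the rail's centre line 37.5 mm above the table; axes as the rail. Dark block 100 mm along the rail, 96 wide; a grey cheek at each end (20 mm long, top at 72 mm); between them a 60 mm well, side walls to 59 mm, the blue pad its floor. Captive: cannot be lifted. A holder with an amber vial stands on its -x side, out to 81 mm from the centre line, top at 105 mm.
- pad_top (a point): centre of the top face of the ribbed bright-blue thumb pad in the middle of the carriage, 56 mm across the rail and 54 mm along it; 62 mm above the table when up (10 mm below the cheeks' tops). Pressing it straight down frees the carriage's brake; the point goes down with the pad.
- thumb_pad (a joint): how far the blue pad is pressed down, in m: 0 up (spring-held, brake on), 0.008 fully down. The brake loosens over the first 3 mm and is free beyond that, at about 7 N; about 11 N takes it fully down. It springs up and grips again when let go.
- carriage (a joint): place of the carriage along the rail in m: 0 at the rail's middle, growing along the rail's +y. With the pad down it slides with 1 to 2 N; with the pad up the brake holds 20 to 35 N.
- red_stop: the marked stop: red block with a white line, fixed across the rail near either of its ends; 20 mm along the rail, 96 across, from 30 to 56 mm above the table, a black sensor block (top at 80 mm) on its -x side. Origin: centre of its underside, on the rail's centre line, 30 mm up; axes as the rail. When the carriage touches it their centres are 60 mm apart.
- grey_stop: the other, plain grey stop at the other end of the rail: same block without sensor, same origin. Not the target. Fixed.
- reagent_bottle: white plastic bottle with blue cap, 64 mm across, 125 mm high, standing loose beyond the rail; origin at the centre of its underside. Leave it alone.
- amber_bottle: amber glass bottle with black cap, 60 mm across, 115 mm high, standing loose beyond the rail; origin at the centre of its underside. Leave it alone.
- beaker: small open glass beaker, 66 mm across, 85 mm high, standing loose beyond the rail; origin at the centre of its underside. Leave it alone.
- sample_jar: small clear jar with orange cap, 48 mm across, 55 mm high, standing loose beyond the rail; origin at the centre of its underside. Leave it alone.
- timer: yellow-green kitchen-type timer, 62 x 66 x 20 mm, lying loose on the robot's side of the rail; origin at the centre of its underside. Leave it alone.
- petri_dish: open glass dish, 90 mm across, 16 mm high, loose on the robot's side of the rail; origin at the centre of its underside. Leave it alone.
- spatula: spatula with blue handle, 150 mm long, lying loose on the robot's side of the rail; origin mid-length, its x axis along it. Leave it alone.

How it is judged:
On the way, in this order (a step that is already met when the one before it is completed fails the run):
1. the blue pad is pressed down while the carriage still stands where it was (value of joint thumb_pad above 0.003 m and distance of carriage_mid from where it was at the start of the episode below 0.01 m), for 0.1 s.
2. the carriage reaches the red stop with the pad still down (value of joint thumb_pad above 0.002 m and horizontal distance between carriage_mid and red_stop below 0.0635 m), for 0.1 s.
At the end, for the whole second after the job is handed in: the carriage rests against the red stop (gap under 3.5 mm), at rest, with the blue pad fully up (within 1 mm) and the brake on (horizontal distance between carriage_mid and red_stop below 0.0635 m and value of joint thumb_pad below 0.001 m and velocity of joint carriage between -0.003 and 0.003 m/s); the robot touches nothing.
It fails at once if the carriage is shoved along with its brake on (faster than 20 mm/s with the pad less than 1 mm down) (value of joint thumb_pad below 0.001 m and (velocity of joint carriage above 0.02 m/s or velocity of joint carriage below -0.02 m/s)).
It fails at once if the carriage is pressed or pushed with more than 60 N (contact force between any of the fingers, the arm and rail above 60 N).
It fails at once if a bystander is moved by more than 15 mm, lifted or carried (distance of any of reagent_bottle, amber_bottle, beaker, sample_jar, timer, petri_dish, spatula from where it was at the start of the episode above 0.015 m).
It also fails if it takes over 40 s, if anything falls off the work surface, if the arm or the gripper's body presses on something with over 40 N, if the wrist force passes 120 N, or if a joint passes its speed limit or range.

ROBOT

A 6-joint arm with a two-finger parallel gripper is mounted at the origin on the work surface. World frame = base frame: x ahead of the robot, y to its left, z up, the work surface at z = 0. Lengths are in m, angles in rad, forces in N, time in s.
With the tool pointing down it reaches from about 0.375 to 0.975 m from the base axis. Payload 3.8 kg.
Tool frame: the origin (TCP) lies at the very end of the fingers, on their centre line; the grasp point (between the pads) lies 19 mm behind it; z points along the fingers, y is the line along which they close (so a half turn about z gives the same grasp; the last joint's range is limited). The gripper opens to 85 mm and grips with 20 to 120 N. Pads are 22 mm wide; open, the fingers measure 114 mm over their backs; the gripper's body (76 mm by 85 mm) begins 54 mm behind the grasp point. The pads swing forward as they close: fully open they stand 13 mm farther back than shut.
Start: joints at [1.299, 0.264, 1.604, -0, 1.274, -0.037], TCP at [0.157, 0.656, 0.203] pointing down, gripper open.
Joint ranges: [-2.63, 2.63], [-0.94, 2.18], [0.31, 2.57], [-1.31, 4.45], [0, 2.66], [-2.55, 2.55]. Speed limits (rad/s): [2.57, 2.57, 3.14, 3.14, 3.14, 3.14].

INTERFACE

Orientations are given as a rotation vector (axis times angle).
In Python, from workcell import read_state, read_camera, calibration, finish_job gives the robot as it stands.
- The arm moves only by the tool step_arm, never from a script. Its argument "commands" is a list of rows, each an object of numbers: "fingers": the gripper's target within -1 to 1 (shut at 1, half-way at 0, fully open at -1); "dx", "dy", "dz": the shift along the tool's x, y, z in m; "roll": the turn about the tool's z in degrees. In form: [{"fingers": .., "dx": .., "dy": .., "dz": .., "roll": ..}, ...]. A call has 1 to 8 rows; each row is the pose to reach, as a shift and turn from the pose commanded when the call began, along the tool's axes at that moment; what a row does not reach only later rows make up. A row lasts 1/8 s, in which the tool goes at most 62.5 mm and 10.7 degrees, less where a joint would pass 70% of its speed; a pose out of reach is approached as far as the arm can. A call with a gripper value outside its range is refused whole. The fingers move at their own pace and stop on an object; "squeeze" is the grip in N (left out, the last holds). Time passes only in rows, so rows that repeat a pose let the fingers close. It gives the time, the measured TCP pose, the force, the opening and the grip force at its end, in the units of the state.
- read_state(): the state, without advancing time (a new reading comes with each control period).
- read_camera(name): name is "side" or "top"; returns (picture, depth): 384x512x3 uint8, blue, green, red; 384x512 float32, m along the optical axis (not along the pixel's ray), 0 where there is no reading.
- calibration(name): a dict with "intrinsics" (3x3 intrinsics, pixels), "world_to_cam" (4x4, takes a point from world to camera coordinates). Camera axes: x right, y up, looking along -z (the intrinsics and any distortion apply to the point x, -y, -z); pixel columns grow to the right and rows downward; lengths in m; the calibration is good to about 2 mm. A picture is of the moment at which its call begins. calibration takes no time and is no camera call.
- finish_job(): hands the job in; it is judged then, once.
The state is a dict: "time": time; "q": joint angles; "joint_vel": joint speeds; "joint_torque": joint torques, N m; "tool_pos": TCP position; "tcp_rot": TCP orientation; "wrist_force": force on the tool from outside, world axes, zero at the start; "torque": the same for the moment, N m; "width": opening from 0.0 (shut) to 1.0 (fully open); "grip_force": force on a finger pad.
Only numpy, scipy, OpenCV 4.12 (cv2) and the standard library are available. Lean on these libraries where they do the work, as an engineer would, in place of code of your own. Each camera call takes 0.05 s, during which the arm holds its last target. There are 200 camera calls.

## Working session

There is one attempt and no reset: what is moved stays moved. The work goes in short steps, Python scripts to look and compute and a tool call to move; the robot and the scene stay as the last step left them, time stands still between calls to the robot, and variables do not carry over. Pictures are saved under pics/ and viewed, at most 10 in all, crops included, and the job is handed in when it is done.

Besides the shell and the picture viewer there is one more tool, called after "Call:" as name(argument=value, ...) on one line, values as JSON. step_arm: Moves the arm, as the interface text tells. Its arguments: {"type":"object","properties":{"commands":{"type":"array","items":{"type":"object","properties":{"fingers":{"type":"number"},"dx":{"type":"number"},"dy":{"type":"number"},"dz":{"type":"number"},"roll":{"type":"number"}}}},"squeeze":{"type":"number"}},"required":["commands"]}

```bash
mkdir -p pics
cat > h.py <<'E'
import numpy as np,cv2
from workcell import *
def cloud(n):
    im,d=read_camera(n);c=calibration(n);K=np.array(c["intrinsics"]);T=np.linalg.inv(np.array(c["world_to_cam"]))
    v,u=np.mgrid[:d.shape[0],:d.shape[1]]
    p=np.stack([(u-K[0,2])/K[0,0]*d,-(v-K[1,2])/K[1,1]*d,-d,np.ones_like(d)],-1)@T.T
    p=p[...,:3];p[d==0]=np.nan
    return im,p
E
python3 - <<'E'
from h import *
for n in("top","side"):
    im,p=cloud(n);cv2.imwrite(f"pics/{n}0.png",im);np.save(n+"0.npy",p);print({k:v for k,v in calibration(n).items() if k!='x'})
s=read_state();print(s)
E
```

```text
{'intrinsics': array([[437.36402623,   0.        , 257.02531602],
       [  0.        , 437.36402623, 194.43650648],
       [  0.        ,   0.        ,   1.        ]]), 'world_to_cam': array([[-0.01285806, -0.99938956,  0.03248365,  0.00860053],
       [ 0.98642351, -0.00735883,  0.16405641, -0.55156688],
       [-0.16371722,  0.03415208,  0.98591597, -0.86165893],
       [ 0.        ,  0.        ,  0.        ,  1.        ]])}
{'intrinsics': array([[384.47393672,   0.        , 257.10354288],
       [  0.        , 384.47393672, 189.5779574 ],
       [  0.        ,   0.        ,   1.        ]]), 'world_to_cam': array([[ 0.97039093, -0.24131692, -0.01037277, -0.56076941],
       [ 0.16812128,  0.6439734 ,  0.74634676, -0.15861837],
       [-0.17342632, -0.72599201,  0.66547646, -0.77825913],
       [ 0.        ,  0.        ,  0.        ,  1.        ]])}
{'time': 0.1, 'q': array([ 1.29909433e+00,  2.64713133e-01,  1.60529993e+00, -1.98678399e-05,
        1.27366315e+00, -3.68922016e-02]), 'joint_vel': array([ 0.00165396, -0.00119392, -0.00283684,  0.00194228, -0.00115481,
        0.00016558]), 'joint_torque': array([ 4.80572926e-04, -5.16707897e+01, -3.68591380e+01, -3.97516362e-05,
        6.42513696e-03,  5.22035236e-06]), 'tool_pos': array([0.1568498 , 0.65576557, 0.20222902]), 'tcp_rot': array([-0.367947  , -3.11966584,  0.00323823]), 'wrist_force': array([0.73144523, 0.02955576, 0.49675519]), 'torque': array([-0.00617288, -0.01915486,  0.02520269]), 'grip_force': 0.0, 'width': 1.0004361813782998}
```

View pics/top0.png

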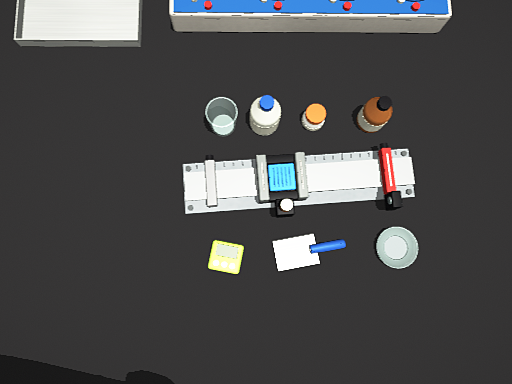

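View pics/side0.png

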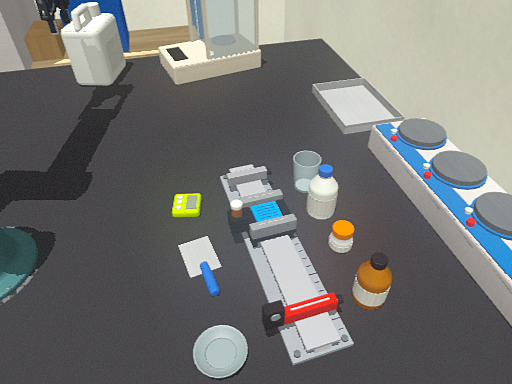

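Run:
```python
from h import *
from scipy.spatial.transform import Rotation as R
im=cv2.imread("pics/top0.png").astype(int);p=np.load("top0.npy")
b,g,r=im[...,0],im[...,1],im[...,2]
rows,cols=np.mgrid[:384,:512]
near=(rows>130)&(rows<215)
for n,m in dict(blue=(b>150)&(b>r+80)&(cols>262)&(cols<302),red=(r>130)&(b<80)&(g<80)&(cols>370)).items():
    q=p[m&near];z=np.nanmedian(q[:,2]);q=q[abs(q[:,2]-z)<.006]
    c,(w,h),a=cv2.minAreaRect(q[:,:2].astype(np.float32));print(n,len(q),np.nanmean(q,0),c,w,h,a)
# cheeks
m=near&(cols>250)&(cols<312)&(abs(p[...,2]-.072)<.004)&(cols!=0)
q=p[m];
for s in(q[q[:,1]>np.median(q[:,1])],q[q[:,1]<=np.median(q[:,1])]):
    print("cheek",cv2.minAreaRect(s[:,:2].astype(np.float32)),s.mean(0))
# rail
m=near&(abs(p[...,2]-.030)<.004)&(cols>180)&(cols<420);print("rail30",cv2.minAreaRect(p[m][:,:2].astype(np.float32)))
# tall stuff by bottles
q=p[(rows>85)&(rows<138)&(cols>200)&(cols<400)];q=q[q[:,2]>.04];print("bottles xmin",np.nanpercentile(q[:,0],[0,1,5]))
ps=np.load("side0.npy");i2=cv2.imread("pics/side0.png").astype(int)
m=(i2[...,0]>150)&(i2[...,0]>i2[...,2]+80);m[:195]=0;m[230:]=0;m[:,:245]=0;m[:,290:]=0
print("side blue",np.nanmean(ps[m],0))
m=(i2[...,2]>130)&(i2[...,0]<80)&(i2[...,1]<60);m[:290]=0;m[330:]=0;print("side red",np.nanmean(ps[m],0))
print(R.from_rotvec(read_state()['tcp_rot']).as_matrix())
```

```text
blue 680 [ 0.58558845 -0.04784082  0.06072188] (0.5863693356513977, -0.047933705151081085) 0.055726293474435806 0.053145501762628555 3.60796856880188
red 160 [ 0.60754451 -0.27175107  0.05380334] (0.6020634770393372, -0.27225905656814575) 0.09270650893449783 0.01815366931259632 3.2662179470062256
cheek ((0.5654871463775635, -0.014220163226127625), (0.13125412166118622, 0.040891606360673904), 19.071796417236328) [ 0.57298889 -0.01311268  0.07103061]
cheek ((0.5678832530975342, -0.08141814172267914), (0.048966217786073685, 0.13566289842128754), 72.79438781738281) [ 0.57650329 -0.08389493  0.07101756]
rail30 ((0.6097469925880432, -0.0917636901140213), (0.4905489385128021, 0.1611814945936203), 86.56572723388672)
bottles xmin [0.68391306 0.68655875 0.69215501]
side blue [ 0.58552681 -0.04698841  0.06134483]
side red [ 0.60152344 -0.27890735  0.05009441]
[[-9.72559953e-01  2.32651766e-01 -5.40866264e-04]
 [ 2.32652388e-01  9.72557874e-01 -2.01221935e-03]
 [ 5.78773588e-05 -2.08283778e-03 -9.99997829e-01]]
```

Call:
step_arm(commands=[{"fingers": 1, "dx": -0.02, "dy": -0.02, "dz": 0, "roll": -2}, {"fingers": 1, "dx": -0.06, "dy": -0.06, "dz": 0, "roll": -5}, {"fingers": 1, "dx": -0.1, "dy": -0.1, "dz": 0, "roll": -9}, {"fingers": 1, "dx": -0.14, "dy": -0.14, "dz": 0, "roll": -13}, {"fingers": 1, "dx": -0.18, "dy": -0.18, "dz": 0, "roll": -17}, {"fingers": 1, "dx": -0.22, "dy": -0.22, "dz": 0, "roll": -17}, {"fingers": 1, "dx": -0.26, "dy": -0.26, "dz": 0, "roll": -17}, {"fingers": 1, "dx": -0.3, "dy": -0.3, "dz": 0, "roll": -17}], squeeze=20)

```text
time: 1.1
tool_pos: [0.3794, 0.2931, 0.2032]
tcp_rot: [0.098, -3.14, 0.0]
wrist_force: [1.1, 0.1, 0.5]
width: 0.003
grip_force: 0.0
```

```bash
cat > rel.py <<'E'
from h import *
from scipy.spatial.transform import Rotation as R
import sys
s=read_state();M=R.from_rotvec(s['tcp_rot']).as_matrix()
print(s['time'],s['tool_pos'],s['width'],s['wrist_force'],"yaw ytool",np.degrees(np.arctan2(M[1,1],M[0,1])))
if len(sys.argv)>3: print("tool shift",M.T@(np.array(sys.argv[1:4],float)-s['tool_pos']))
E
python3 rel.py .5866 -.0575 .2
```

```text
1.1 [0.37942383 0.293123   0.2031871 ] 0.002882751412256834 [1.12121982 0.10609545 0.50069881] yaw ytool 93.56708999554117
tool shift [-0.18496025 -0.3628332   0.00322238]
```

Call:
step_arm(commands=[{"fingers": 1, "dx": -0.03, "dy": -0.055, "dz": 0, "roll": 0}, {"fingers": 1, "dx": -0.055, "dy": -0.11, "dz": 0, "roll": 0}, {"fingers": 1, "dx": -0.08, "dy": -0.165, "dz": 0, "roll": 0}, {"fingers": 1, "dx": -0.11, "dy": -0.22, "dz": 0, "roll": 0}, {"fingers": 1, "dx": -0.14, "dy": -0.275, "dz": 0, "roll": 0}, {"fingers": 1, "dx": -0.165, "dy": -0.325, "dz": 0, "roll": 0}, {"fingers": 1, "dx": -0.18, "dy": -0.355, "dz": 0, "roll": 0}, {"fingers": 1, "dx": -0.185, "dy": -0.363, "dz": 0, "roll": 0}])

```text
time: 2.1
tool_pos: [0.5864, -0.0578, 0.2027]
tcp_rot: [0.093, -3.139, -0.0]
wrist_force: [-0.2, 0.2, 0.1]
width: 0.003
grip_force: 0.0
```

```bash
python3 - <<'E'
from h import *
im,p=cloud("side");cv2.imwrite("pics/side1.png",cv2.resize(im[120:300,130:390],None,fx=3,fy=3))
E
python3 rel.py .5866 -.0575 .064
```

```text
2.15 [ 0.5865552  -0.05755444  0.20272491] -0.0009065340218612321 [ 0.5485952  -1.28557641  0.07373798] yaw ytool 93.43312252045537
tool shift [-1.70649610e-04  6.52664713e-05  1.38724807e-01]
```

View pics/side1.png

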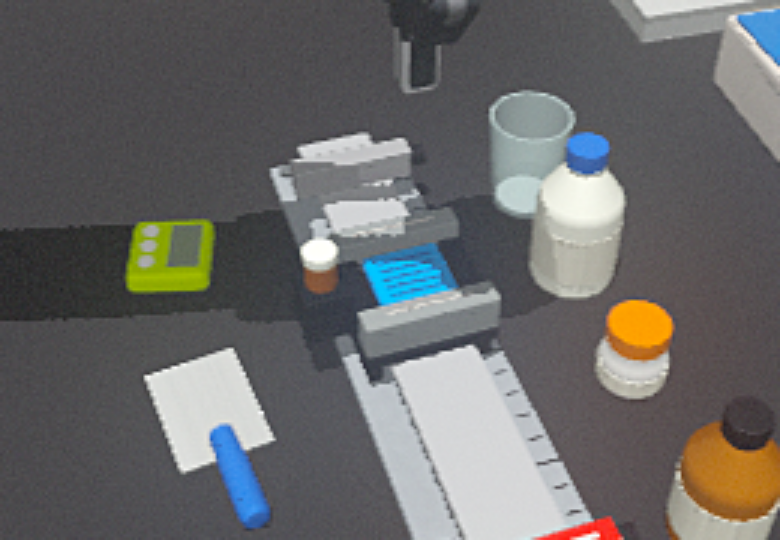

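The view shows the shut fingertip (crop 418,88) above the blue pad (crop 410,275), with the way clear. I'll descend to just above the pad.

Call:
step_arm(commands=[{"fingers": 1, "dx": 0, "dy": 0, "dz": 0.03, "roll": 0}, {"fingers": 1, "dx": 0, "dy": 0, "dz": 0.06, "roll": 0}, {"fingers": 1, "dx": 0, "dy": 0, "dz": 0.09, "roll": 0}, {"fingers": 1, "dx": 0, "dy": 0, "dz": 0.11, "roll": 0}, {"fingers": 1, "dx": 0, "dy": 0, "dz": 0.125, "roll": 0}, {"fingers": 1, "dx": 0, "dy": 0, "dz": 0.132, "roll": 0}, {"fingers": 1, "dx": 0, "dy": 0, "dz": 0.135, "roll": 0}, {"fingers": 1, "dx": 0, "dy": 0, "dz": 0.136, "roll": 0}])

```text
time: 3.15
tool_pos: [0.5867, -0.0561, 0.0681]
tcp_rot: [-0.097, 3.139, -0.0]
wrist_force: [-0.1, 0.0, 0.6]
width: 0.002
grip_force: 0.0
```

```bash
python3 rel.py .5866 -.0575 .056
```

```text
3.15 [ 0.5867442  -0.05606836  0.06812927] 0.0015414227051395203 [-0.0755431   0.00610131  0.61783495] yaw ytool 93.5436476279047
tool shift [ 0.00024672 -0.00141685  0.01212935]
```

Press slowly, watching the force.

Call:
step_arm(commands=[{"fingers": 1, "dx": 0, "dy": 0, "dz": 0.003, "roll": 0}, {"fingers": 1, "dx": 0, "dy": 0, "dz": 0.005, "roll": 0}, {"fingers": 1, "dx": 0, "dy": 0, "dz": 0.007, "roll": 0}, {"fingers": 1, "dx": 0, "dy": 0, "dz": 0.009, "roll": 0}, {"fingers": 1, "dx": 0, "dy": 0, "dz": 0.01, "roll": 0}, {"fingers": 1, "dx": 0, "dy": 0, "dz": 0.011, "roll": 0}, {"fingers": 1, "dx": 0, "dy": 0, "dz": 0.011, "roll": 0}, {"fingers": 1, "dx": 0, "dy": 0, "dz": 0.011, "roll": 0}])

```text
time: 4.15
tool_pos: [0.5862, -0.0559, 0.0566]
tcp_rot: [-0.097, 3.14, 0.0]
wrist_force: [-0.1, -0.7, -0.3]
width: 0.003
grip_force: 0.0
```

```bash
python3 - <<'E'
from h import *
im,p=cloud("side");cv2.imwrite("pics/side2.png",cv2.resize(im[130:260,190:330],None,fx=4,fy=4))
E
python3 rel.py
```

```text
4.2 [ 0.58621478 -0.0559466   0.05658239] -0.0006326322794775164 [ 0.3938149  -1.04605588 -0.4745927 ] yaw ytool 93.54920199644882
```

View pics/side2.png

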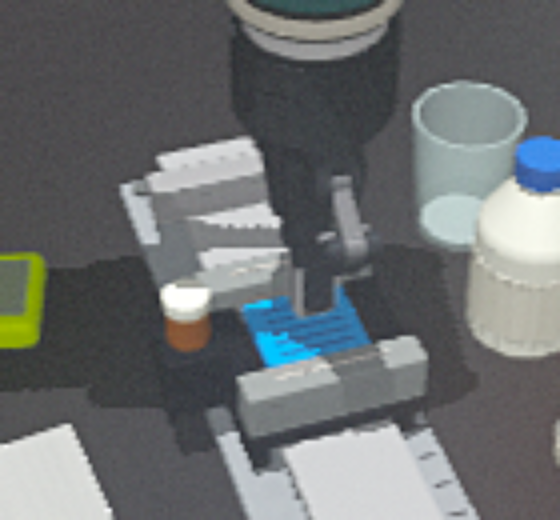

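Run:
```python
from h import *
for n in("side","top"):
    im,p=cloud(n);c=calibration(n);K=c["intrinsics"];T=c["world_to_cam"]
    for w in([.5862,-.0559,.0566],[.5862,-.0559,.076],[.586,-.0475,.062]):
        q=T@np.r_[w,1];print(n,"proj",w,K[0,0]*q[0]/-q[2]+K[0,2],-K[1,1]*q[1]/-q[2]+K[1,2])
    if n=="side":
        for v in range(196,222,2): print(v,[tuple(np.round(p[v,u]*1000).astype(int)) for u in (264,268,272)])
        np.save("s3.npy",p)
    else: cv2.imwrite("pics/top3.png",cv2.resize(im[120:230,230:340],None,fx=5,fy=5))
```

```text
side proj [0.5862, -0.0559, 0.0566] 267.1635436481411 215.38974223068635
side proj [0.5862, -0.0559, 0.076] 267.2301146343951 208.75452464468725
side proj [0.586, -0.0475, 0.062] 266.0438979033547 210.81328081090385
196 [(np.int64(576), np.int64(-69), np.int64(126)), (np.int64(577), np.int64(-92), np.int64(146)), (np.int64(579), np.int64(-113), np.int64(165))]
198 [(np.int64(577), np.int64(-64), np.int64(116)), (np.int64(577), np.int64(-94), np.int64(142)), (np.int64(583), np.int64(-100), np.int64(147))]
200 [(np.int64(578), np.int64(-63), np.int64(109)), (np.int64(578), np.int64(-90), np.int64(134)), (np.int64(592), np.int64(-70), np.int64(112))]
202 [(np.int64(577), np.int64(-63), np.int64(104)), (np.int64(584), np.int64(-70), np.int64(109)), (np.int64(592), np.int64(-71), np.int64(107))]
204 [(np.int64(577), np.int64(-64), np.int64(99)), (np.int64(584), np.int64(-69), np.int64(103)), (np.int64(592), np.int64(-70), np.int64(102))]
206 [(np.int64(577), np.int64(-63), np.int64(93)), (np.int64(584), np.int64(-70), np.int64(97)), (np.int64(591), np.int64(-72), np.int64(98))]
208 [(np.i
[... 503 characters left out ...]
.int64(61)), (np.int64(596), np.int64(-59), np.int64(61))]
216 [(np.int64(578), np.int64(-61), np.int64(62)), (np.int64(586), np.int64(-63), np.int64(62)), (np.int64(594), np.int64(-65), np.int64(62))]
218 [(np.int64(576), np.int64(-67), np.int64(63)), (np.int64(585), np.int64(-68), np.int64(62)), (np.int64(590), np.int64(-78), np.int64(70))]
220 [(np.int64(573), np.int64(-79), np.int64(70)), (np.int64(581), np.int64(-83), np.int64(72)), (np.int64(588), np.int64(-85), np.int64(72))]
top proj [0.5862, -0.0559, 0.0566] 285.46594879091504 176.8344676334815
top proj [0.5862, -0.0559, 0.076] 286.39245563953193 174.8803102020609
top proj [0.586, -0.0475, 0.062] 281.6431082401295 176.41860792708172
```

View pics/top3.png

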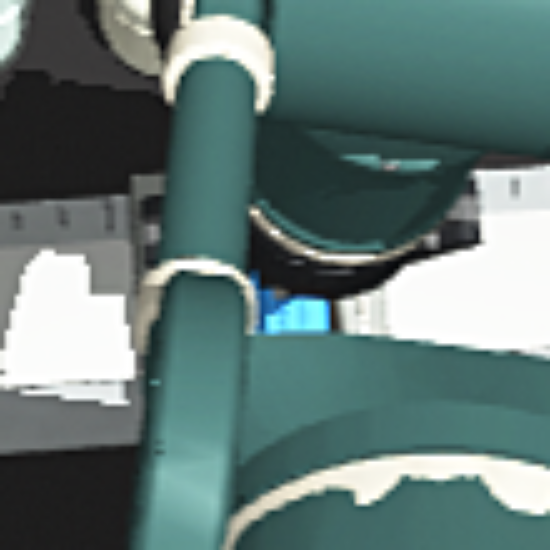

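Run:
```python
from h import *
p=np.load("s3.npy")
for v in range(128,212,4):
    q=p[v,235:300];m=(abs(q[:,0]-.586)<.07)&(abs(q[:,1]+.056)<.07)&(q[:,2]>.079)
    if m.sum(): print(v,m.sum(),"z",np.round(np.percentile(q[m,2],[0,50,100]),3),"x",q[m,0].min().round(3),q[m,0].max().round(3),"y",q[m,1].min().round(3),q[m,1].max().round(3))
```

```text
128 44 z [0.277 0.292 0.295] x 0.549 0.618 y -0.095 -0.057
132 42 z [0.256 0.283 0.288] x 0.55 0.616 y -0.095 -0.038
136 43 z [0.256 0.276 0.28 ] x 0.552 0.622 y -0.096 -0.052
140 42 z [0.254 0.263 0.271] x 0.55 0.618 y -0.092 -0.059
144 42 z [0.244 0.257 0.26 ] x 0.55 0.618 y -0.091 -0.057
148 42 z [0.235 0.252 0.256] x 0.55 0.619 y -0.095 -0.056
152 42 z [0.227 0.243 0.248] x 0.55 0.62 y -0.094 -0.057
156 41 z [0.217 0.235 0.239] x 0.55 0.617 y -0.095 -0.055
160 38 z [0.215 0.227 0.231] x 0.551 0.615 y -0.096 -0.067
164 29 z [0.212 0.219 0.222] x 0.557 0.606 y -0.095 -0.079
168 27 z [0.151 0.2   0.214] x 0.567 0.607 y -0.095 -0.011
172 26 z [0.146 0.198 0.205] x 0.568 0.606 y -0.095 -0.018
176 24 z [0.141 0.191 0.198] x 0.569 0.598 y -0.098 -0.024
180 22 z [0.138 0.18  0.19 ] x 0.57 0.604 y -0.101 -0.033
184 20 z [0.136 0.167 0.185] x 0.571 0.593 y -0.106 -0.044
188 25 z [0.128 0.171 0.18 ] x 0.571 0.601 y -0.113 -0.047
192 24 z [0.121 0.173 0.178] x 0.576 0.602 y -0.118 -0.052
196 20 z [0.11  0.151 0.167] x 0.576 0.601 y -0.116 -0.051
200 19 z [0.101 0.109 0.134] x 0.523 0.598 y -0.09 -0.043
204 20 z [0.094 0.103 0.105] x 0.521 0.598 y -0.071 -0.053
208 15 z [0.083 0.093 0.101] x 0.519 0.59 y -0.068 -0.058
```

The side view (tip at crop 315,312) and its depth show the physical tip about 20 mm above the still-raised pad, despite the reported TCP of 57 mm. The camera agrees with the scene dimensions, so I'll go down in guarded steps.

Call:
step_arm(commands=[{"fingers": 1, "dx": 0, "dy": 0, "dz": 0.004, "roll": 0}, {"fingers": 1, "dx": 0, "dy": 0, "dz": 0.008, "roll": 0}, {"fingers": 1, "dx": 0, "dy": 0, "dz": 0.012, "roll": 0}, {"fingers": 1, "dx": 0, "dy": 0, "dz": 0.014, "roll": 0}, {"fingers": 1, "dx": 0, "dy": 0, "dz": 0.014, "roll": 0}])

```text
time: 4.92
tool_pos: [0.5859, -0.0559, 0.0422]
tcp_rot: [0.097, -3.14, -0.0]
wrist_force: [-0.1, -0.3, 0.6]
width: -0.001
grip_force: 0.0
```

```bash
python3 - <<'E'
from h import *
im,p=cloud("side");cv2.imwrite("pics/side4.png",cv2.resize(im[170:250,220:320],None,fx=6,fy=6))
for v in range(200,222,1):
    print(v,[tuple(int(x) for x in np.round(p[v,u]*1000)) for u in (262,265,268,271,274)])
E
python3 rel.py
```

```text
200 [(576, -54, 102), (577, -71, 116), (577, -94, 138), (577, -114, 156), (581, -118, 158)]
201 [(576, -54, 99), (578, -69, 112), (577, -93, 134), (579, -109, 148), (581, -119, 157)]
202 [(576, -52, 94), (579, -63, 103), (577, -93, 131), (578, -110, 147), (584, -111, 146)]
203 [(576, -53, 92), (579, -64, 102), (578, -92, 128), (578, -109, 144), (587, -101, 134)]
204 [(576, -54, 90), (580, -63, 97), (577, -94, 127), (582, -99, 131), (591, -87, 118)]
205 [(576, -54, 87), (579, -64, 96), (577, -94, 124), (590, -70, 99), (607, -34, 61)]
206 [(576, -53, 84), (579, -63, 92), (583, -71, 99), (590, -69, 95), (606, -38, 63)]
207 [(575, -54, 82), (580, -62, 88), (584, -71, 96), (590, -71, 94), (605, -41, 62)]
208 [(576, -52, 77), (579, -64, 88), (584, -71, 93), (590, -69, 90), (605, -43, 61)]
209 [(576, -53, 75), (580, -62, 83), (584, -71, 90), (590, -70, 88), (603, -48, 64)]
210 [(579, -42, 61), (579, -64, 82), (584, -71, 87), (591, -68, 83), (602, -50, 63)]
211 [(578, -44, 60), (580, -63, 78), (584, -69, 82), (590, -70, 82), (602, -52, 62)]
212 [(577, -48, 61), (580, -62, 74), (584, -70, 81), (591, -69, 78), (601, -55, 62)]
213 [(576, -52, 62), (580, -63, 73), (585, -68, 76), (594, -56, 62), (600, -58, 62)]
214 [(575, -55, 63), (579, -63, 70), (588, -57, 62), (594, -59, 62), (600, -60, 61)]
4.975 [ 0.58604334 -0.05592152  0.04235363] -0.0004768972927068792 [ 0.49391729 -0.08850741 -0.36331757] yaw ytool 93.548021563979Traceback (most recent call last):
  File "<stdin>", line 4, in <module>
  File "<stdin>", line 4, in <genexpr>
ValueError: cannot convert float NaN to integer
```

View pics/side4.png

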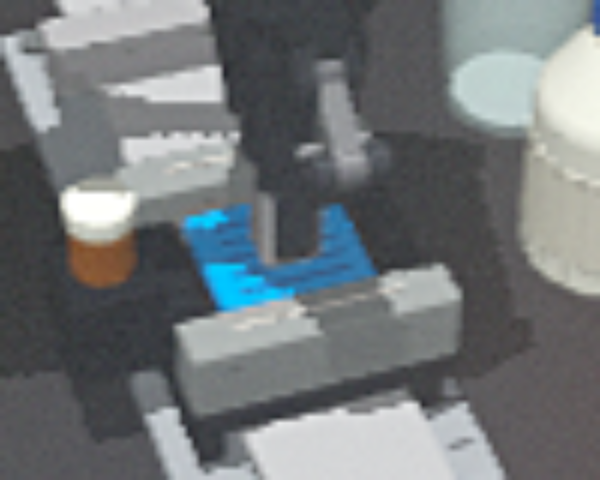

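The tip (crop 290,262) is now some 8 mm above the pad, inside the well and clear of the far cheek. Continuing down.

Call:
step_arm(commands=[{"fingers": 1, "dx": 0, "dy": 0, "dz": 0.003, "roll": 0}, {"fingers": 1, "dx": 0, "dy": 0, "dz": 0.006, "roll": 0}, {"fingers": 1, "dx": 0, "dy": 0, "dz": 0.008, "roll": 0}, {"fingers": 1, "dx": 0, "dy": 0, "dz": 0.009, "roll": 0}, {"fingers": 1, "dx": 0, "dy": 0, "dz": 0.009, "roll": 0}])

```text
time: 5.6
tool_pos: [0.586, -0.0559, 0.0335]
tcp_rot: [0.097, -3.14, -0.0]
wrist_force: [-0.9, 0.1, 1.2]
width: -0.003
grip_force: 0.8
```

Call:
step_arm(commands=[{"fingers": 1, "dx": 0, "dy": 0, "dz": 0.001, "roll": 0}, {"fingers": 1, "dx": 0, "dy": 0, "dz": 0.002, "roll": 0}, {"fingers": 1, "dx": 0, "dy": 0, "dz": 0.003, "roll": 0}, {"fingers": 1, "dx": 0, "dy": 0, "dz": 0.003, "roll": 0}])

```text
time: 6.1
tool_pos: [0.5861, -0.056, 0.031]
tcp_rot: [0.097, -3.14, 0.0]
wrist_force: [-2.7, 0.5, 6.1]
width: -0.0
grip_force: 3.1
```

Call:
step_arm(commands=[{"fingers": 1, "dx": 0, "dy": 0, "dz": 0.001, "roll": 0}, {"fingers": 1, "dx": 0, "dy": 0, "dz": 0.002, "roll": 0}, {"fingers": 1, "dx": 0, "dy": 0, "dz": 0.003, "roll": 0}, {"fingers": 1, "dx": 0, "dy": 0, "dz": 0.004, "roll": 0}, {"fingers": 1, "dx": 0, "dy": 0, "dz": 0.004, "roll": 0}])

```text
time: 6.72
tool_pos: [0.5862, -0.056, 0.0276]
tcp_rot: [-0.097, 3.14, -0.0]
wrist_force: [-4.1, 0.9, 9.6]
width: 0.003
grip_force: 4.7
```

```bash
python3 rel.py
```

```text
6.725 [ 0.5862152  -0.05597464  0.02755722] 0.002998695752589757 [-4.08082546  0.91394084  9.58705701] yaw ytool 93.55068461166486
```

Force 9.6 N, so the pad is about 6 mm down and the brake is free. Now pushing toward the red stop (-y).

Call:
step_arm(commands=[{"fingers": 1, "dx": 0, "dy": -0.003, "dz": 0, "roll": 0}, {"fingers": 1, "dx": 0, "dy": -0.008, "dz": 0, "roll": 0}, {"fingers": 1, "dx": 0, "dy": -0.014, "dz": 0, "roll": 0}, {"fingers": 1, "dx": 0, "dy": -0.021, "dz": 0, "roll": 0}, {"fingers": 1, "dx": 0, "dy": -0.028, "dz": 0, "roll": 0}, {"fingers": 1, "dx": 0, "dy": -0.035, "dz": 0, "roll": 0}, {"fingers": 1, "dx": 0, "dy": -0.04, "dz": 0, "roll": 0}, {"fingers": 1, "dx": 0, "dy": -0.042, "dz": 0, "roll": 0}])

```text
time: 7.72
tool_pos: [0.589, -0.0982, 0.0277]
tcp_rot: [-0.097, 3.14, -0.0]
wrist_force: [-3.2, 0.8, 9.3]
width: 0.007
grip_force: 4.7
```

```bash
python3 - <<'E'
from h import *
im,p=cloud("side");cv2.imwrite("pics/side5.png",cv2.resize(im[160:350,170:370],None,fx=3,fy=3))
E
python3 rel.py
```

```text
7.775 [ 0.58900601 -0.09845742  0.02774138] 0.005122093580559495 [-3.80092478 -0.77473946 10.10246261] yaw ytool 93.53567522265553
```

View pics/side5.png

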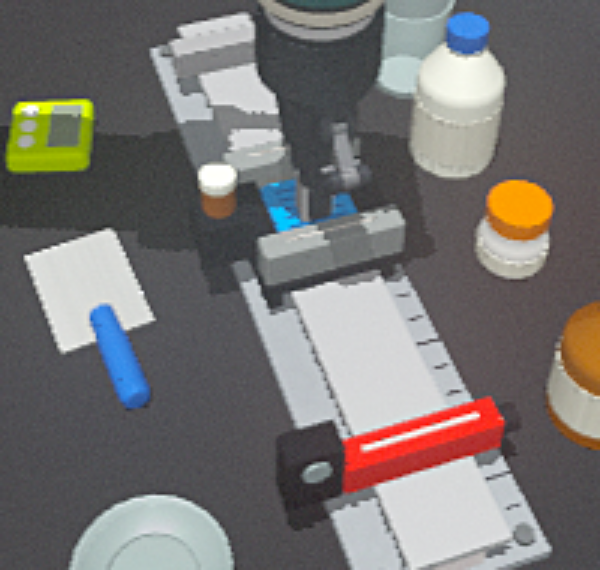

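The carriage follows the finger (cheek at crop 335,245, red stop at 420,445) with the pad down. Continuing.

Call:
step_arm(commands=[{"fingers": 1, "dx": 0, "dy": -0.005, "dz": 0, "roll": 0}, {"fingers": 1, "dx": 0, "dy": -0.013, "dz": 0, "roll": 0}, {"fingers": 1, "dx": 0, "dy": -0.023, "dz": 0, "roll": 0}, {"fingers": 1, "dx": 0, "dy": -0.033, "dz": 0, "roll": 0}, {"fingers": 1, "dx": 0, "dy": -0.043, "dz": 0, "roll": 0}, {"fingers": 1, "dx": 0, "dy": -0.053, "dz": 0, "roll": 0}, {"fingers": 1, "dx": 0, "dy": -0.063, "dz": 0, "roll": 0}, {"fingers": 1, "dx": 0, "dy": -0.073, "dz": 0, "roll": 0}])

```text
time: 8.78
tool_pos: [0.5938, -0.1712, 0.0279]
tcp_rot: [-0.097, 3.139, -0.001]
wrist_force: [-3.9, 2.5, 10.2]
width: 0.001
grip_force: 4.6
```

Call:
step_arm(commands=[{"fingers": 1, "dx": 0, "dy": -0.009, "dz": 0, "roll": 0}, {"fingers": 1, "dx": 0, "dy": -0.017, "dz": 0, "roll": 0}, {"fingers": 1, "dx": 0, "dy": -0.024, "dz": 0, "roll": 0}, {"fingers": 1, "dx": 0, "dy": -0.03, "dz": 0, "roll": 0}, {"fingers": 1, "dx": 0, "dy": -0.035, "dz": 0, "roll": 0}, {"fingers": 1, "dx": 0, "dy": -0.039, "dz": 0, "roll": 0}, {"fingers": 1, "dx": 0, "dy": -0.041, "dz": 0, "roll": 0}, {"fingers": 1, "dx": 0, "dy": -0.042, "dz": 0, "roll": 0}])

```text
time: 9.78
tool_pos: [0.5966, -0.2132, 0.0281]
tcp_rot: [-0.097, 3.139, -0.001]
wrist_force: [-3.3, -0.6, 9.4]
width: 0.003
grip_force: 4.6
```

```bash
cat > gap.py <<'E'
from h import *
im,p=cloud("side");cv2.imwrite("pics/side6.png",cv2.resize(im[200:350,200:360],None,fx=4,fy=4))
q=p[230:340,220:350].reshape(-1,3);y=np.array([-.0645,.998]);c=q[:,:2]@y;x=q[:,:2]@np.array([.998,.0645])
for n,m in(("cheek",(abs(q[:,2]-.0715)<.003)),("stop",(abs(q[:,2]-.056)<.003))):
    k=m&(abs(x-np.array([.998,.0645])@[.6,-.27])<.035);h=np.histogram(c[k],np.arange(-.35,-.1,.004));print(n,[(round(float(e),3),int(a)) for a,e in zip(*h) if a])
E
python3 gap.py; python3 rel.py
```

```text
cheek [(-0.298, 1), (-0.294, 98), (-0.29, 79), (-0.286, 81), (-0.282, 81), (-0.278, 64), (-0.274, 5), (-0.27, 1), (-0.266, 9), (-0.262, 4), (-0.258, 3), (-0.254, 3), (-0.25, 3), (-0.214, 40), (-0.21, 36), (-0.206, 30), (-0.202, 26), (-0.198, 24), (-0.194, 4)]
stop [(-0.326, 11), (-0.322, 93), (-0.318, 90), (-0.314, 88), (-0.31, 85), (-0.306, 70), (-0.302, 4), (-0.298, 5), (-0.294, 64), (-0.266, 42), (-0.262, 65), (-0.258, 33), (-0.254, 22), (-0.25, 22), (-0.246, 30), (-0.242, 21), (-0.238, 26), (-0.234, 22), (-0.23, 27), (-0.226, 33), (-0.222, 28), (-0.218, 12), (-0.214, 31)]
9.825 [ 0.59660864 -0.21335543  0.02806938] -0.003664580595459593 [-2.87374334  0.47139698  8.8237496 ] yaw ytool 93.54339006062398
```

View pics/side6.png

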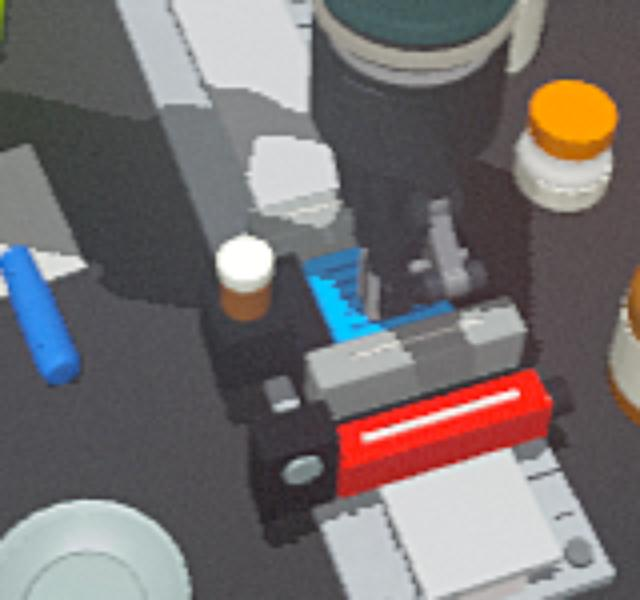

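The front cheek (crop 415,350) is now about 8 mm from the red stop (crop 445,420), with the pad still down. I'll close the gap slowly.

Call:
step_arm(commands=[{"fingers": 1, "dx": 0, "dy": -0.002, "dz": 0.001, "roll": 0}, {"fingers": 1, "dx": 0, "dy": -0.004, "dz": 0.001, "roll": 0}, {"fingers": 1, "dx": 0, "dy": -0.006, "dz": 0.001, "roll": 0}, {"fingers": 1, "dx": 0, "dy": -0.008, "dz": 0.001, "roll": 0}, {"fingers": 1, "dx": 0, "dy": -0.009, "dz": 0.001, "roll": 0}, {"fingers": 1, "dx": 0, "dy": -0.01, "dz": 0.001, "roll": 0}, {"fingers": 1, "dx": 0, "dy": -0.01, "dz": 0.001, "roll": 0}])

```text
time: 10.7
tool_pos: [0.5971, -0.2219, 0.027]
tcp_rot: [-0.097, 3.139, 0.002]
wrist_force: [-3.1, 5.1, 10.0]
width: -0.002
grip_force: 4.9
```

```bash
python3 gap.py; python3 rel.py
```

```text
cheek [(-0.306, 10), (-0.302, 110), (-0.298, 86), (-0.294, 81), (-0.29, 84), (-0.286, 59), (-0.278, 3), (-0.274, 5), (-0.27, 10), (-0.262, 2), (-0.258, 1), (-0.226, 3), (-0.222, 37), (-0.218, 33), (-0.214, 33), (-0.21, 29), (-0.206, 25)]
stop [(-0.326, 3), (-0.322, 108), (-0.318, 84), (-0.314, 88), (-0.31, 84), (-0.306, 82), (-0.302, 53), (-0.278, 2), (-0.274, 37), (-0.27, 50), (-0.266, 24), (-0.262, 22), (-0.258, 22), (-0.254, 21), (-0.25, 25), (-0.246, 25), (-0.242, 23), (-0.238, 31), (-0.234, 26), (-0.23, 26), (-0.226, 10), (-0.222, 23)]
10.75 [ 0.59712678 -0.22194779  0.02695078] 0.002559867320534743 [-2.21613476  4.27126084  9.50508696] yaw ytool 93.52906315764545
```

Call:
step_arm(commands=[{"fingers": 1, "dx": 0, "dy": -0.001, "dz": 0, "roll": 0}, {"fingers": 1, "dx": 0, "dy": -0.002, "dz": 0, "roll": 0}, {"fingers": 1, "dx": 0, "dy": -0.003, "dz": 0, "roll": 0}, {"fingers": 1, "dx": 0, "dy": -0.003, "dz": 0, "roll": 0}])

```text
time: 11.25
tool_pos: [0.5977, -0.2241, 0.027]
tcp_rot: [-0.096, 3.138, 0.003]
wrist_force: [-1.6, 6.6, 10.1]
width: -0.0
grip_force: 4.8
```

```bash
python3 gap.py; python3 rel.py
```

```text
cheek [(-0.306, 4), (-0.302, 104), (-0.298, 86), (-0.294, 88), (-0.29, 72), (-0.286, 64), (-0.282, 1), (-0.278, 6), (-0.274, 2), (-0.27, 7), (-0.266, 3), (-0.262, 2), (-0.226, 7), (-0.222, 44), (-0.218, 29), (-0.214, 36), (-0.21, 31), (-0.206, 21), (-0.202, 2)]
stop [(-0.326, 4), (-0.322, 101), (-0.318, 90), (-0.314, 91), (-0.31, 80), (-0.306, 85), (-0.302, 52), (-0.278, 3), (-0.274, 30), (-0.27, 29), (-0.266, 16), (-0.262, 28), (-0.258, 19), (-0.254, 21), (-0.25, 23), (-0.246, 24), (-0.242, 32), (-0.238, 24), (-0.234, 33), (-0.23, 22), (-0.226, 15), (-0.222, 22)]
11.3 [ 0.59771365 -0.22407081  0.02698091] 0.0006030615033113907 [-0.85914466  6.55822679  9.67198377] yaw ytool 93.52109817960144
```

The carriage no longer moves and the side force is up to 6.6 N, so it is at the stop. Lifting straight up.

Call:
step_arm(commands=[{"fingers": 1, "dx": 0, "dy": 0, "dz": -0.003, "roll": 0}, {"fingers": 1, "dx": 0, "dy": 0, "dz": -0.006, "roll": 0}, {"fingers": 1, "dx": 0, "dy": 0, "dz": -0.009, "roll": 0}, {"fingers": 1, "dx": 0, "dy": 0, "dz": -0.013, "roll": 0}, {"fingers": 1, "dx": 0, "dy": 0, "dz": -0.025, "roll": 0}, {"fingers": 1, "dx": 0, "dy": 0, "dz": -0.05, "roll": 0}, {"fingers": 1, "dx": 0, "dy": 0, "dz": -0.08, "roll": 0}, {"fingers": 1, "dx": 0, "dy": 0, "dz": -0.1, "roll": 0}])

```text
time: 12.3
tool_pos: [0.5974, -0.2262, 0.1277]
tcp_rot: [-0.097, 3.138, -0.002]
wrist_force: [0.1, 0.1, -0.1]
width: 0.0
grip_force: 0.0
```

Call:
step_arm(commands=[{"fingers": 1, "dx": 0, "dy": 0, "dz": -0.02, "roll": 0}, {"fingers": 1, "dx": 0, "dy": 0, "dz": -0.02, "roll": 0}, {"fingers": 1, "dx": 0, "dy": 0, "dz": -0.02, "roll": 0}, {"fingers": 1, "dx": 0, "dy": 0, "dz": -0.02, "roll": 0}])

```text
time: 12.8
tool_pos: [0.5957, -0.2252, 0.1439]
tcp_rot: [0.097, -3.138, -0.002]
wrist_force: [0.9, -0.2, -0.4]
width: 0.0
grip_force: 0.0
```

```bash
python3 gap.py; python3 rel.py
python3 - <<'E'
from h import *
im,p=cloud("side");b=im.astype(int);m=(b[...,0]>110)&(b[...,0]>b[...,2]+70);m[:225]=0;m[300:]=0;m[:,:265]=0;m[:,330:]=0
print("pad",np.nanmedian(p[m],0),m.sum())
E
```

```text
cheek [(-0.306, 9), (-0.302, 96), (-0.298, 88), (-0.294, 84), (-0.29, 82), (-0.286, 61), (-0.282, 1), (-0.226, 12), (-0.222, 77), (-0.218, 67), (-0.214, 68), (-0.21, 68), (-0.206, 40), (-0.202, 1)]
stop [(-0.326, 9), (-0.322, 102), (-0.318, 89), (-0.314, 92), (-0.31, 76), (-0.306, 90), (-0.302, 52), (-0.278, 1), (-0.274, 11), (-0.27, 7), (-0.266, 13), (-0.262, 12), (-0.258, 9), (-0.254, 11), (-0.25, 12), (-0.246, 12), (-0.242, 10), (-0.238, 9), (-0.234, 11), (-0.23, 11), (-0.226, 10), (-0.222, 35)]
12.85 [ 0.59575313 -0.22524588  0.14398333] 0.0002674037497400116 [ 0.68773299 -0.47836007 -0.05835651] yaw ytool 93.54933642907511
pad [ 0.59530479 -0.21489476  0.061587  ] 737
```

View pics/side6.png

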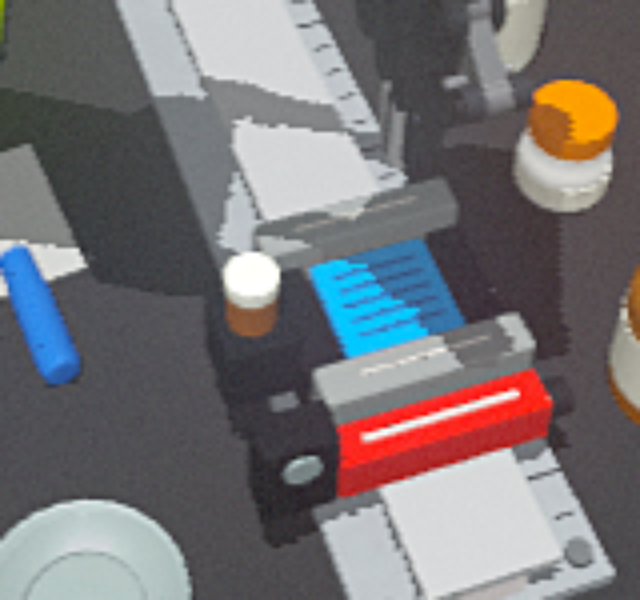

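The carriage cheek (crop 425,360) is against the red stop (445,400), the pad is back up (z about 62 mm), and the gripper is clear.

```bash
python3 -c "
from workcell import *
print(finish_job())"
```

```text
the job is handed in; nothing more can be done
None
```

The job is handed in: the carriage was pushed to the red stop with the pad held down, the pad is back up so the brake should be holding, and the gripper is clear; no verdict was shown.

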